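Load the sample carousel of an imaging reader

TASK

Turn the sample carousel by its knob until its widest pocket stands at the loading point, in line with the black arrow on the reader's base. Then take the widest of the three red-capped jars, set it down upright on the floor of that pocket without dropping it, and let go, leaving the pocket at the loading point.

Things in the scene. Friction and masses are not known exactly. Their poses are not given: they have to be found in the camera images.
- wide_jar: The widest of three white screw-cap jars with red caps standing on the bench: 44 mm in diameter, 70 mm tall, about 110 g. Origin: centre of its underside; z up to the cap. The two bystander jars look alike but are 32 mm wide, 60 mm tall and 23 mm wide, 55 mm tall; the three swap places, centres at least 80 mm apart.
- knob (a point): Centre of the black knob on the carousel's axis, 118 mm over the bench: an upright bar 50 mm long (x), 16 mm thick (y), 32 mm tall (z) on a 20 mm stem. It turns with the carousel (disc 228 mm wide, top 42 mm over the bench), z up, wide pocket towards -x. Light friction (0.12 N m): stays where left. At the start it needs 0.5 to 1.35 rad clockwise seen from above.
- wide_pocket (a point): Centre of the inner floor of the widest of three round grey pockets on the disc, 45 mm over the bench, 75 mm from the knob's axis; z up. 58 mm wide inside at the floor (7 mm free all round the wide jar), wall 3 mm, flared rim 70 mm over the bench and 72 mm across. The others, 120 degrees either side, are 38 and 27 mm wide inside: too small for the wide jar.
- loading_point (a point): Loading point, where the wide pocket's centre must come: fixed to the reader's base, 75 mm from the knob's axis, 45 mm over the bench, on the side where the round base (260 mm wide, 30 mm high) has a tongue, ending 175 mm from the axis, with a raised black arrow pointing inward. Across the axis from it is a grey housing 42 mm high. z up, -x outward along the tongue.

How it is judged (in metres and radians):
On the way, in this order (a step that is already met when the one before it is completed fails the run):
1. the wide pocket is turned to the loading point (within 15 mm) while the wide jar is not in it (horizontal distance between wide_pocket and loading_point below 0.015 m and distance between wide_jar and wide_pocket above 0.04 m), for 0.2 s.
2. the wide jar stands upright in the wide pocket (horizontal distance between wide_jar and wide_pocket below 0.012 m and z of wide_jar in the frame of wide_pocket between -0.006 and 0.006 m and angle between wide_jar's own z axis and vertical below 0.15 rad), for 0.2 s.
At the end, for the whole second after the job is handed in: The wide pocket's centre is within 15 mm (about 11 degrees) of the loading point, and the wide jar stands released and at rest in it: its underside's centre within 12 mm of the pocket's centre, within 6 mm of the pocket's floor in height, and upright within 0.15 rad (all of step 2 and horizontal distance between wide_pocket and loading_point below 0.015 m and linear speed of wide_jar below 0.02 m/s and contact force between the fingers and wide_jar below 0.1 N); the robot touches nothing.
It fails at once if the wide jar is dropped: it moves faster than 0.7 m/s out of the fingers (a fall of about 25 mm) (linear speed of wide_jar above 0.7 m/s and contact force between the fingers and wide_jar below 0.1 N).
It also fails if it takes over 50 s, if anything falls off the work surface, if the arm or the gripper's body presses on something with over 40 N, if the wrist force passes 120 N, or if a joint passes its speed limit or range.

ROBOT

A 6-joint arm with a two-finger parallel gripper is mounted at the origin on the work surface. World frame = base frame: x ahead of the robot, y to its left, z up, the work surface at z = 0. Lengths are in mm, angles in degrees, forces in N, time in s.
With the tool pointing down it reaches from about 350 to 850 mm from the base axis. Payload 8.1 kg.
Tool frame: the origin (TCP) lies midway between the tips of the shut fingers; the grasp point (between the pads) lies 19 mm behind it; z points along the fingers, y is the line along which they close (so a half turn about z gives the same grasp; the last joint's range is limited). The gripper opens to 85 mm and grips with 20 to 120 N. Pads are 22 mm wide; open, the fingers measure 114 mm over their backs; the gripper's body (76 mm by 85 mm) begins 54 mm behind the grasp point. The pads swing forward as they close: fully open they stand 13 mm farther back than shut.
Start: joints at [-69.981, 7.471, 85.268, -0, 87.261, -4.893], TCP at [252.757, -544.168, 231.292] pointing down, gripper open.
Joint ranges: [-169.43, 169.43], [-51.17, 129.36], [1.28, 143.12], [-76.62, 256.62], [0, 156.53], [-152.29, 152.29]. Speed limits (degrees/s): [136.94, 136.94, 159.86, 180, 180, 180].

INTERFACE

Orientations are given as [roll, pitch, yaw] about the fixed x, y, z axes, in that order (R = Rz(yaw) Ry(pitch) Rx(roll)).
In Python, from bench import sense, snapshot, camera_params, hand_in, masks_of, pinpoint gives the robot as it stands.
- The arm moves only by the tool step_arm, never from a script. Its argument "targets" is a list of rows, each an object with "angular": the turn, a rotation vector about the tool's x, y, z scaled (see below), a list of three; "dp": the shift along the tool's x, y, z scaled (see below), a list of three; "fingers": the closure, from 0 (fully open) to 1 (shut). A call has exactly 8 rows; each row is the pose to reach, as a shift and turn from the pose commanded when the call began, along the tool's axes at that moment, turning the shorter way round; what a row does not reach only later rows make up. The controller multiplies each number of a shift by 0.2 m and each number of a turn by 180 degrees. A row lasts 1/8 s, in which the tool goes at most 62.5 mm and 10.7 degrees, less where a joint would pass 70% of its speed; a pose out of reach is approached as far as the arm can. A call with a number of a shift or a turn outside -1 to 1 is refused whole. A call with a gripper value outside its range is refused whole. The fingers move at their own pace and stop on an object; "newtons" is the grip in N (left out, the last holds). Time passes only in rows, so rows that repeat a pose let the fingers close, or fill a call up. It gives the time, the measured TCP pose, the force, the opening and the grip force at its end, in the units of the state.
- sense(): the state, without advancing time (a new reading comes with each control period).
- snapshot(name): name is "scene" or "top"; returns the picture (480x640x3 uint8, blue, green, red); there is no depth.
- camera_params(name): a dict with "vfov" (degrees; the focal length in pixels is half the picture's height over the tangent of half this angle, whatever the lens; pixels are square), "cx", "cy" (the principal point, pixels), "R" (3x3) and "t" (3): a world point X has camera coordinates R X + t. Camera axes: x right, y down, z forward; pixel columns grow to the right and rows downward; lengths in mm; the calibration is good to about 2 mm. A picture is of the moment at which its call begins. camera_params takes no time and is no camera call.
- hand_in(): hands the job in; it is judged then, once.
Trained networks look in the newest picture that a camera, given by its name, has taken for a name from the list of things; names that differ only in an ending like _2 or _b are one class to them, and where a whole thing is asked for, a point or a joint stands for the part that bears it (a point fixed in the world has none). Each returns a list of dicts, best first, with "conf" (0 to 1); they miss things now and then, are a little off and sometimes report something else, mostly with a low value. They report only what shows in the picture. A call takes as long as a camera call.
- masks_of(camera, label): "pixels" (480x640 bool, what is visible of it) and "at" ([column, row] in pixels, amid what is visible of it).
- pinpoint(camera, label): "at" ([column, row] in pixels: a listed point, or the origin of a listed thing).
The state is a dict: "time": time; "joint_pos": joint angles; "qd": joint speeds; "joint_efforts": joint torques, N m; "tool_pos": TCP position; "tcp_rot": TCP orientation; "ft_force": force on the tool from outside, world axes, zero at the start; "wrist_torque": the same for the moment, N m; "finger_gap": finger opening in mm; "grip_force": force on a finger pad.
Only numpy, scipy, OpenCV 4.12 (cv2) and the standard library are available. Lean on these libraries where they do the work, as an engineer would, in place of code of your own. Each camera call takes 0.05 s, during which the arm holds its last target. There are 200 camera calls.

## Working session

There is one attempt and no reset: what is moved stays moved. The work goes in short steps, Python scripts to look and compute and a tool call to move; the robot and the scene stay as the last step left them, time stands still between calls to the robot, and variables do not carry over. Pictures are saved under pics/ and viewed, at most 10 in all, crops included, and the job is handed in when it is done.

Besides the shell and the picture viewer there is one more tool, called after "Call:" as name(argument=value, ...), one argument or row to a line, values as JSON. step_arm: Moves the arm, as the interface text tells. Its arguments: {"type":"object","properties":{"targets":{"type":"array","items":{"type":"object","properties":{"angular":{"type":"array","items":{"type":"number","minimum":-1,"maximum":1}},"dp":{"type":"array","items":{"type":"number","minimum":-1,"maximum":1}},"fingers":{"type":"number"}}}},"newtons":{"type":"number"}},"required":["targets"]}

```bash
mkdir -p pics; ls; cat > h.py <<'E'
import numpy as np, cv2
from bench import *
def ray(cam,uv):
    p=camera_params(cam); f=240/np.tan(np.radians(p["vfov"])/2)
    R=np.array(p["R"]);t=np.array(p["t"])
    d=R.T@np.array([(uv[0]-p["cx"])/f,(uv[1]-p["cy"])/f,1.]); return -R.T@t,d
def at_z(cam,uv,z):
    c,d=ray(cam,uv); return c+d*(z-c[2])/d[2]
def proj(cam,X):
    p=camera_params(cam); f=240/np.tan(np.radians(p["vfov"])/2)
    q=np.array(p["R"])@np.array(X)+np.array(p["t"]); return np.array([p["cx"]+f*q[0]/q[2],p["cy"]+f*q[1]/q[2]])
E
python3 - <<'E'
from h import *
np.set_printoptions(precision=1,suppress=True)
Z=dict(wide_jar=0,knob=118,wide_pocket=45,loading_point=45)
for c in("scene","top"):
    cv2.imwrite(f"pics/{c}0.png",snapshot(c))
    p=camera_params(c); print(c,p["vfov"],ray(c,(320,240)))
    for n,z in Z.items():
        for r in pinpoint(c,n)[:4]: print(n,round(r["conf"],2),np.array(r["at"]),at_z(c,r["at"],z))
print(sense())
E
```

```text
pics
scene 44.89491046835043 (array([1195.8,  487.5,  631. ]), array([-0.7, -0.4, -0.5]))
wide_jar 0.66 [402.5 308.2] [441.6 205.2   0. ]
knob 0.82 [221.6 247.4] [598.4 -56.5 118. ]
wide_pocket 0.96 [185.8 269.7] [ 603.3 -139.7   45. ]
loading_point 0.74 [234.1 253.7] [ 517.5 -101.3   45. ]
top 55.85579904540308 (array([480. ,  61. , 741.1]), array([ 0.1,  0. , -1. ]))
knob 0.95 [428.7 177.7] [597.9 -70.2 118. ]
wide_pocket 0.7 [467.5 182.6] [ 603.  -144.9   45. ]
loading_point 0.95 [439.8 228.6] [ 532.6 -100.4   45. ]
{'time': 0.5, 'joint_pos': array([-70. ,   7.5,  85.3,  -0. ,  87.3,  -4.9]), 'qd': array([-0.1, -0.2, -0.2,  0. , -0.1, -0. ]), 'joint_efforts': array([ -0. , -56.9, -50. ,  -0. ,   0. ,   0. ]), 'tool_pos': array([ 252.7, -544.1,  231.3]), 'tcp_rot': array([-180. ,    0. ,   24.9]), 'ft_force': array([-0.3, -0.2,  0.1]), 'wrist_torque': array([-0., -0., -0.]), 'grip_force': 0.0, 'finger_gap': 85.09114703740111}
```

View pics/top0.png

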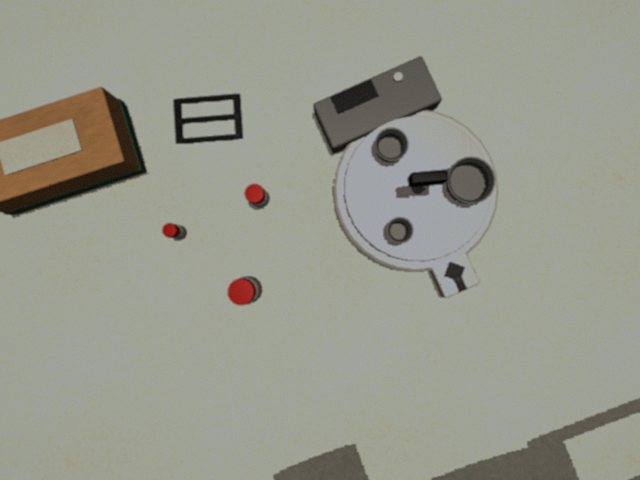

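View pics/scene0.png

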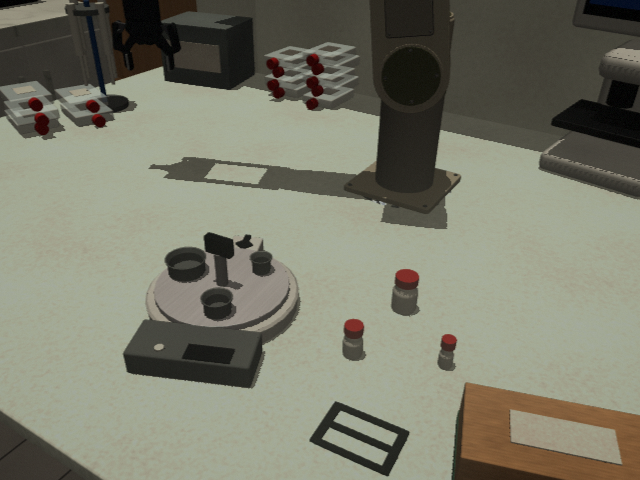

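The pictures show the knob bar at about (429,178) in the top view, the wide pocket at (468,182), the arrow at (455,272) and the wide jar's cap at (241,291). I'll refine these positions next.

```bash
python3 - <<'E'
from h import *
np.set_printoptions(precision=1,suppress=True)
print({k:v for k,v in camera_params("top").items() if k not in("R","t")})
for c in("top","scene"):
    im=snapshot(c)
    hsv=cv2.cvtColor(im,cv2.COLOR_BGR2HSV)
    red=(((hsv[...,0]<8)|(hsv[...,0]>172))&(hsv[...,1]>180)&(hsv[...,2]>70)).astype(np.uint8)
    n,l,s,ce=cv2.connectedComponentsWithStats(red)
    for i in range(1,n):
        if s[i,4]>60:
            x,y,w,h=s[i,:4]; print(c,"red",s[i],ce[i],at_z(c,ce[i],70 if c=="top" else 62))
    for n in("wide_jar","knob","wide_pocket"):
        for r in masks_of(c,n)[:3]:
            m=r["pixels"]; v,u=np.nonzero(m); print(c,n,round(r["conf"],2),np.array(r["at"]),m.sum(),u.min(),u.max(),v.min(),v.max())
            if n=="knob":
                print(cv2.minAreaRect(np.c_[u,v].astype(np.float32)))
c="top"; im=snapshot(c); crop=im[40:310,300:510]; cv2.imwrite("pics/crop.png",cv2.resize(crop,None,fx=2.2,fy=2.2,interpolation=cv2.INTER_CUBIC))
for uv in [(440,178),(410,180),(447,178),(455,268),(455,293)]: print(uv,at_z(c,uv,134),at_z(c,uv,32))
E
```

```text
{'vfov': 55.85579904540308, 'cx': 325.7035380847979, 'cy': 238.5030894844053}
top red [246 185  18  18 252] [254.5 193.6] [587.3 180.2  70. ]
top red [164 224  13  13 138] [169.9 230.1] [534.4 307.4  70. ]
top red [229 279  26  25 503] [241.4 291.3] [441.9 200.3  70. ]
top wide_jar 0.96 [245.1 291.1] 792 227 261 276 304
top knob 0.79 [418.1 185.5] 16796 344 494 116 260
((417.0000305175781, 188.0), (145.66400146484375, 144.24978637695312), 45.0)
top wide_pocket 0.95 [418.4 188.7] 16922 344 494 116 260
scene wide_jar 0.86 [407.3 292.1] 1021 391 418 269 313
scene knob 0.85 [220.2 289.8] 9485 154 288 232 328
((221.35076904296875, 287.0061340332031), (127.91387176513672, 96.96159362792969), 19.440032958984375)
scene wide_pocket 0.59 [219.7 287.4] 9484 154 288 233 328
(440, 178) [594.2 -81.9 134. ] [ 613.3 -105.9   32. ]
(410, 180) [592.1 -41.6 134. ] [611.  -58.9  32. ]
(447, 178) [594.  -91.3 134. ] [ 613.1 -116.9   32. ]
(455, 268) [473.  -98.5 134. ] [ 471.8 -125.3   32. ]
(455, 293) [439.9 -97.5 134. ] [ 433.2 -124.1   32. ]
```

View pics/crop.png

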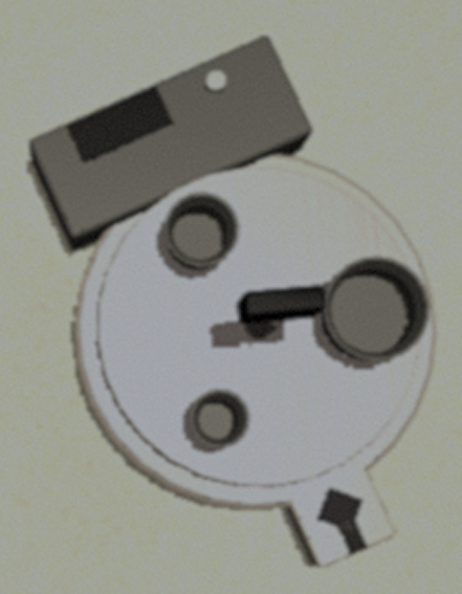

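Call:
step_arm(
  targets=[
    {"dp": [0.25,-0.14,0],"angular": [0,0,0],"fingers": 0},
    {"dp": [0.5,-0.28,0],"angular": [0,0,0],"fingers": 0},
    {"dp": [0.75,-0.42,0],"angular": [0,0,0],"fingers": 0},
    {"dp": [1,-0.55,0],"angular": [0,0,0],"fingers": 0},
    {"dp": [1,-0.55,0],"angular": [0,0,0],"fingers": 0},
    {"dp": [1,-0.55,0],"angular": [0,0,0],"fingers": 0},
    {"dp": [1,-0.55,0],"angular": [0,0,0],"fingers": 0},
    {"dp": [1,-0.55,0],"angular": [0,0,0],"fingers": 0},
  ],
)

```text
time: 1.95
tool_pos: [387.0, -361.1, 231.2]
tcp_rot: [-180.0, 0.0, 24.8]
ft_force: [-0.5, -0.1, -0.4]
finger_gap: 85.4
grip_force: 0.0
```

Call:
step_arm(
  targets=[
    {"dp": [0.25,-0.14,0],"angular": [0,0,0],"fingers": 0},
    {"dp": [0.5,-0.28,0],"angular": [0,0,0],"fingers": 0},
    {"dp": [0.75,-0.42,0],"angular": [0,0,0],"fingers": 0},
    {"dp": [1,-0.55,0],"angular": [0,0,0],"fingers": 0},
    {"dp": [1,-0.55,0],"angular": [0,0,0],"fingers": 0},
    {"dp": [1,-0.55,0],"angular": [0,0,0],"fingers": 0},
    {"dp": [1,-0.55,0],"angular": [0,0,0],"fingers": 0},
    {"dp": [1,-0.55,0],"angular": [0,0,0],"fingers": 0},
  ],
)

```text
time: 2.95
tool_pos: [522.3, -177.4, 231.3]
tcp_rot: [180.0, 0.0, 24.8]
ft_force: [-0.8, -0.4, -1.0]
finger_gap: 85.2
grip_force: 0.0
```

Call:
step_arm(
  targets=[
    {"dp": [0.14,-0.08,0],"angular": [0,0,-0.05],"fingers": 0},
    {"dp": [0.28,-0.16,0],"angular": [0,0,-0.1],"fingers": 0},
    {"dp": [0.42,-0.24,0],"angular": [0,0,-0.15],"fingers": 0},
    {"dp": [0.563,-0.321,0],"angular": [0,0,-0.2],"fingers": 0},
    {"dp": [0.563,-0.321,0],"angular": [0,0,-0.25],"fingers": 0},
    {"dp": [0.563,-0.321,0],"angular": [0,0,-0.3],"fingers": 0},
    {"dp": [0.563,-0.321,0],"angular": [0,0,-0.35],"fingers": 0},
    {"dp": [0.563,-0.321,0],"angular": [0,0,-0.383],"fingers": 0},
  ],
)

```text
time: 3.95
tool_pos: [597.7, -71.4, 231.3]
tcp_rot: [-180.0, 0.0, 94.0]
ft_force: [-0.4, -0.5, 0.4]
finger_gap: 85.2
grip_force: 0.0
```

Call:
step_arm(
  targets=[
    {"dp": [0,0,0.12],"angular": [0,0,0],"fingers": 0},
    {"dp": [0,0,0.24],"angular": [0,0,0],"fingers": 0},
    {"dp": [0,0,0.36],"angular": [0,0,0],"fingers": 0.2},
    {"dp": [0,0,0.48],"angular": [0,0,0],"fingers": 0.3},
    {"dp": [0,0,0.58],"angular": [0,0,0],"fingers": 0.3},
    {"dp": [0,0,0.64],"angular": [0,0,0],"fingers": 0.3},
    {"dp": [0,0,0.64],"angular": [0,0,0],"fingers": 0.5},
    {"dp": [0,0,0.64],"angular": [0,0,0],"fingers": 0.6},
  ],
  newtons=30,
)

```text
time: 4.95
tool_pos: [598.6, -70.7, 104.3]
tcp_rot: [179.9, 0.0, 93.9]
ft_force: [0.2, 0.3, 0.6]
finger_gap: 34.2
grip_force: 0.0
```

Call:
step_arm(
  targets=[
    {"dp": [0,0,0],"angular": [0,0,0],"fingers": 0.8},
    {"dp": [0,0,0],"angular": [0,0,0],"fingers": 1},
    {"dp": [0,0,0],"angular": [0,0,0],"fingers": 1},
    {"dp": [0,0,0],"angular": [0,0,0],"fingers": 1},
    {"dp": [0,0,0],"angular": [0,0,0],"fingers": 1},
    {"dp": [0,0,0],"angular": [0,0,0],"fingers": 1},
    {"dp": [0,0,0],"angular": [0,0,0],"fingers": 1},
    {"dp": [0,0,0],"angular": [0,0,0],"fingers": 1},
  ],
  newtons=30,
)

```text
time: 5.95
tool_pos: [596.3, -70.8, 104.7]
tcp_rot: [-179.8, 0.0, 93.9]
ft_force: [-15.4, 0.2, 13.5]
finger_gap: 15.5
grip_force: 31.9
```

Call:
step_arm(
  targets=[
    {"dp": [0,-0.012,0],"angular": [0,0,0.03],"fingers": 1},
    {"dp": [0,-0.015,0],"angular": [0,0,0.08],"fingers": 1},
    {"dp": [0,-0.015,0],"angular": [0,0,0.13],"fingers": 1},
    {"dp": [0,-0.015,0],"angular": [0,0,0.18],"fingers": 1},
    {"dp": [0,-0.015,0],"angular": [0,0,0.23],"fingers": 1},
    {"dp": [0,-0.015,0],"angular": [0,0,0.28],"fingers": 1},
    {"dp": [0,-0.015,0],"angular": [0,0,0.33],"fingers": 1},
    {"dp": [0,-0.015,0],"angular": [0,0,0.37],"fingers": 1},
  ],
)

```text
time: 6.95
tool_pos: [592.9, -68.9, 104.7]
tcp_rot: [-179.8, 0.2, 27.1]
ft_force: [-19.8, 9.4, 15.4]
finger_gap: 15.4
grip_force: 32.7
```

Call:
step_arm(
  targets=[
    {"dp": [0,0,0],"angular": [0,0,0.024],"fingers": 1},
    {"dp": [0,0,0],"angular": [0,0,0.024],"fingers": 1},
    {"dp": [0,0,0],"angular": [0,0,0.024],"fingers": 1},
    {"dp": [0,0,0],"angular": [0,0,0.024],"fingers": 0.7},
    {"dp": [0,0,0],"angular": [0,0,0.024],"fingers": 0.5},
    {"dp": [0,0,0],"angular": [0,0,0.024],"fingers": 0.3},
    {"dp": [0,0,0],"angular": [0,0,0.024],"fingers": 0.3},
    {"dp": [0,0,-0.05],"angular": [0,0,0.024],"fingers": 0.3},
  ],
)

```text
time: 7.95
tool_pos: [594.2, -70.6, 112.6]
tcp_rot: [-179.9, 0.1, 22.9]
ft_force: [0.1, 0.4, -0.4]
finger_gap: 59.8
grip_force: 0.0
```

Call:
step_arm(
  targets=[
    {"dp": [0,0,-0.2],"angular": [0,0,0],"fingers": 0.1},
    {"dp": [0,0,-0.4],"angular": [0,0,0],"fingers": 0},
    {"dp": [0,0,-0.5],"angular": [0,0,0],"fingers": 0},
    {"dp": [0.15,0.2,-0.5],"angular": [0,0,0],"fingers": 0},
    {"dp": [0.3,0.4,-0.5],"angular": [0,0,0],"fingers": 0},
    {"dp": [0.3,0.6,-0.5],"angular": [0,0,0],"fingers": 0},
    {"dp": [0.3,0.8,-0.5],"angular": [0,0,0],"fingers": 0},
    {"dp": [0.3,0.8,-0.5],"angular": [0,0,0],"fingers": 0},
  ],
)

```text
time: 8.95
tool_pos: [712.3, -197.7, 211.3]
tcp_rot: [-180.0, 0.1, 22.7]
ft_force: [0.8, 0.7, 0.0]
finger_gap: 85.5
grip_force: 0.0
```

```bash
python3 - <<'E'
from h import *
np.set_printoptions(precision=1,suppress=True)
Z=dict(wide_jar=0,knob=118,wide_pocket=45,loading_point=45)
for c in("top","scene"):
    im=snapshot(c)
    for n,z in Z.items():
        for r in pinpoint(c,n)[:2]: print(c,n,round(r["conf"],2),np.array(r["at"]),at_z(c,r["at"],z))
    if c=="top": cv2.imwrite("pics/b.png",cv2.resize(im[40:310,220:510],None,fx=2,fy=2,interpolation=cv2.INTER_CUBIC))
    else: cv2.imwrite("pics/b2.png",cv2.resize(im[220:400,130:310],None,fx=3,fy=3,interpolation=cv2.INTER_CUBIC))
E
```

```text
top wide_jar 0.69 [248.3 285.4] [447.4 203.4   0. ]
top knob 0.71 [426.5 175.8] [600.6 -67.2 118. ]
top wide_pocket 0.59 [439.6 230.8] [ 529.2 -100.    45. ]
top loading_point 0.88 [441.9 228.5] [ 532.7 -103.6   45. ]
scene wide_jar 0.72 [403.6 313.2] [453.1 212.6   0. ]
scene knob 0.77 [217.9 248. ] [603.1 -60.3 118. ]
scene wide_pocket 0.78 [233.9 258.2] [529.3 -92.3  45. ]
scene loading_point 0.76 [234.1 256.7] [525.3 -95.1  45. ]
```

View pics/b.png

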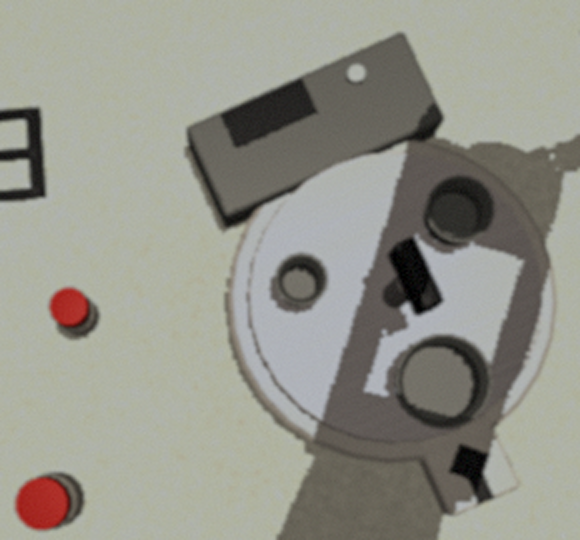

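Step 1 looks met: the pocket centre is at (439,231) and the loading point at (441,229), about 4 mm apart. The wide jar's cap is at (241,291). Next I move to the wide jar.

Call:
step_arm(
  targets=[
    {"dp": [-0.05,-0.25,0],"angular": [0,0,0],"fingers": 0},
    {"dp": [-0.1,-0.5,0],"angular": [0,0,0],"fingers": 0},
    {"dp": [-0.15,-0.75,0],"angular": [0,0,0],"fingers": 0},
    {"dp": [-0.2,-1,0],"angular": [0,0,0],"fingers": 0},
    {"dp": [-0.2,-1,0],"angular": [0,0,0],"fingers": 0},
    {"dp": [-0.2,-1,0],"angular": [0,0,0],"fingers": 0},
    {"dp": [-0.2,-1,0],"angular": [0,0,0],"fingers": 0},
    {"dp": [-0.2,-1,0],"angular": [0,0,0],"fingers": 0},
  ],
)

```text
time: 10.45
tool_pos: [598.2, -27.0, 213.2]
tcp_rot: [180.0, 0.0, 22.9]
ft_force: [-0.6, -0.9, -0.1]
finger_gap: 85.4
grip_force: 0.0
```

Call:
step_arm(
  targets=[
    {"dp": [-0.05,-0.25,0],"angular": [0,0,0],"fingers": 0},
    {"dp": [-0.1,-0.5,0],"angular": [0,0,0],"fingers": 0},
    {"dp": [-0.15,-0.75,0],"angular": [0,0,0],"fingers": 0},
    {"dp": [-0.2,-1,0],"angular": [0,0,0],"fingers": 0},
    {"dp": [-0.2,-1,0],"angular": [0,0,0],"fingers": 0},
    {"dp": [-0.2,-1,0],"angular": [0,0,0],"fingers": 0},
    {"dp": [-0.2,-1,0],"angular": [0,0,0],"fingers": 0},
    {"dp": [-0.2,-1,0],"angular": [0,0,0],"fingers": 0},
  ],
)

```text
time: 11.45
tool_pos: [483.5, 141.6, 213.1]
tcp_rot: [180.0, 0.0, 22.8]
ft_force: [0.8, 0.4, -0.5]
finger_gap: 85.2
grip_force: 0.0
```

Call:
step_arm(
  targets=[
    {"dp": [-0.03,-0.12,0],"angular": [0,0,0],"fingers": 0},
    {"dp": [-0.05,-0.24,0],"angular": [0,0,0],"fingers": 0},
    {"dp": [-0.07,-0.363,0],"angular": [0,0,0],"fingers": 0},
    {"dp": [-0.07,-0.363,0.1],"angular": [0,0,0],"fingers": 0},
    {"dp": [-0.07,-0.363,0.25],"angular": [0,0,0],"fingers": 0},
    {"dp": [-0.07,-0.363,0.4],"angular": [0,0,0],"fingers": 0},
    {"dp": [-0.07,-0.363,0.5],"angular": [0,0,0],"fingers": 0},
    {"dp": [-0.07,-0.363,0.5],"angular": [0,0,0],"fingers": 0},
  ],
)

```text
time: 12.45
tool_pos: [440.7, 203.0, 111.4]
tcp_rot: [-180.0, 0.2, 22.9]
ft_force: [-0.1, -0.4, 0.9]
finger_gap: 85.5
grip_force: 0.0
```

```bash
python3 - <<'E'
from h import *
im=snapshot("scene"); cv2.imwrite("pics/c.png",cv2.resize(im[180:400,140:500],None,fx=2,fy=2,interpolation=cv2.INTER_CUBIC))
s=sense();print(s["tool_pos"],s["tcp_rot"])
for c in("scene","top"):
  if c=="top": snapshot(c)
  for r in pinpoint(c,"wide_jar")[:2]: print(c,r["conf"],at_z(c,r["at"],0))
E
```

```text
[441.60608607 203.37950102 112.89289252] [-1.79993875e+02  9.70912088e-02  2.28833733e+01]
scene 0.91 [439.11424747 206.00689406   0.        ]
top 0.64 [443.99578043 204.40641087   0.        ]
```

View pics/c.png

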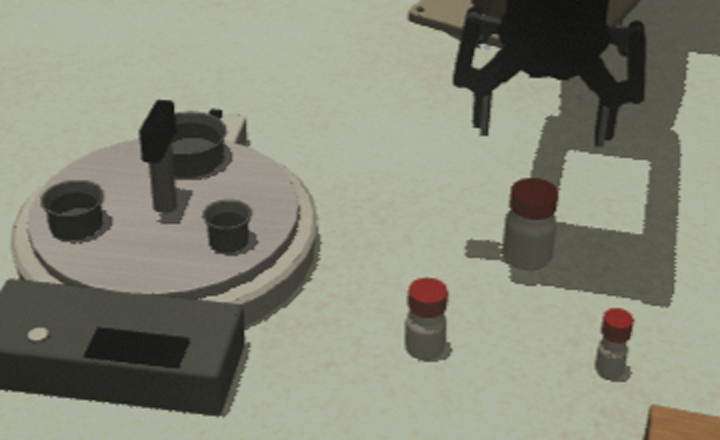

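Call:
step_arm(
  targets=[
    {"dp": [0,0,0.1],"angular": [0,0,0],"fingers": 0},
    {"dp": [0,0,0.2],"angular": [0,0,0],"fingers": 0},
    {"dp": [0,0,0.3],"angular": [0,0,0],"fingers": 0},
    {"dp": [0,0,0.38],"angular": [0,0,0],"fingers": 0},
    {"dp": [0,0,0.42],"angular": [0,0,0],"fingers": 0},
    {"dp": [0,0,0.42],"angular": [0,0,0],"fingers": 0},
    {"dp": [0,0,0.42],"angular": [0,0,0],"fingers": 0.2},
    {"dp": [0,0,0.42],"angular": [0,0,0],"fingers": 0.3},
  ],
)

```text
time: 13.65
tool_pos: [442.4, 204.2, 30.0]
tcp_rot: [180.0, -0.1, 22.9]
ft_force: [0.1, -0.1, 0.6]
finger_gap: 59.4
grip_force: 0.0
```

Call:
step_arm(
  targets=[
    {"dp": [0,0,0],"angular": [0,0,0],"fingers": 0.4},
    {"dp": [0,0,0],"angular": [0,0,0],"fingers": 0.5},
    {"dp": [0,0,0],"angular": [0,0,0],"fingers": 0.6},
    {"dp": [0,0,0],"angular": [0,0,0],"fingers": 0.8},
    {"dp": [0,0,0],"angular": [0,0,0],"fingers": 1},
    {"dp": [0,0,0],"angular": [0,0,0],"fingers": 1},
    {"dp": [0,0,0],"angular": [0,0,0],"fingers": 1},
    {"dp": [0,0,0],"angular": [0,0,0],"fingers": 1},
  ],
  newtons=30,
)

```text
time: 14.65
tool_pos: [442.2, 204.1, 29.9]
tcp_rot: [180.0, -0.0, 22.9]
ft_force: [-1.5, -0.1, 5.8]
finger_gap: 41.9
grip_force: 30.1
```

Call:
step_arm(
  targets=[
    {"dp": [0,0,-0.05],"angular": [0,0,0],"fingers": 1},
    {"dp": [0,0,-0.15],"angular": [0,0,0],"fingers": 1},
    {"dp": [0,0,-0.3],"angular": [0,0,0],"fingers": 1},
    {"dp": [0,0,-0.45],"angular": [0,0,0],"fingers": 1},
    {"dp": [0,0,-0.57],"angular": [0,0,0],"fingers": 1},
    {"dp": [0,0,-0.6],"angular": [0,0,0],"fingers": 1},
    {"dp": [0,0,-0.6],"angular": [0,0,0],"fingers": 1},
    {"dp": [0,0,-0.6],"angular": [0,0,0],"fingers": 1},
  ],
)

```text
time: 15.65
tool_pos: [441.0, 203.7, 147.9]
tcp_rot: [-180.0, 0.1, 22.9]
ft_force: [-1.0, -0.5, -0.7]
finger_gap: 42.2
grip_force: 30.9
```

Call:
step_arm(
  targets=[
    {"dp": [-0.01,0.06,0],"angular": [0,0,0],"fingers": 1},
    {"dp": [-0.02,0.18,0],"angular": [0,0,0],"fingers": 1},
    {"dp": [-0.04,0.32,0],"angular": [0,0,0],"fingers": 1},
    {"dp": [-0.06,0.46,0],"angular": [0,0,0],"fingers": 1},
    {"dp": [-0.08,0.6,0],"angular": [0,0,0],"fingers": 1},
    {"dp": [-0.09,0.72,0],"angular": [0,0,0],"fingers": 1},
    {"dp": [-0.098,0.78,0],"angular": [0,0,0],"fingers": 1},
    {"dp": [-0.098,0.78,0],"angular": [0,0,0],"fingers": 1},
  ],
)

```text
time: 16.65
tool_pos: [484.4, 51.9, 148.9]
tcp_rot: [-180.0, 0.0, 22.8]
ft_force: [0.3, 0.5, -1.0]
finger_gap: 42.3
grip_force: 30.9
```

Call:
step_arm(
  targets=[
    {"dp": [-0.01,0.06,0],"angular": [0,0,0],"fingers": 1},
    {"dp": [-0.02,0.18,0],"angular": [0,0,0],"fingers": 1},
    {"dp": [-0.04,0.32,0],"angular": [0,0,0],"fingers": 1},
    {"dp": [-0.06,0.46,0],"angular": [0,0,0],"fingers": 1},
    {"dp": [-0.08,0.6,0],"angular": [0,0,0],"fingers": 1},
    {"dp": [-0.09,0.72,0],"angular": [0,0,0],"fingers": 1},
    {"dp": [-0.098,0.78,0],"angular": [0,0,0],"fingers": 1},
    {"dp": [-0.098,0.78,0],"angular": [0,0,0],"fingers": 1},
  ],
)

```text
time: 17.65
tool_pos: [527.3, -98.9, 149.2]
tcp_rot: [-180.0, 0.0, 22.9]
ft_force: [0.0, 0.8, -0.8]
finger_gap: 42.4
grip_force: 30.9
```

```bash
python3 - <<'E'
from h import *
im=snapshot("scene"); cv2.imwrite("pics/d.png",cv2.resize(im[150:350,130:330],None,fx=3,fy=3,interpolation=cv2.INTER_CUBIC))
s=sense();T=s["tool_pos"];print(T,s["tcp_rot"],s["ft_force"],s["finger_gap"])
print("tcp px",proj("scene",T),"expected jar bottom px",proj("scene",T-[0,0,29.9]))
for n in("wide_jar","wide_pocket","loading_point"):
  for r in pinpoint("scene",n)[:2]: print(n,r["conf"],r["at"],at_z("scene",r["at"],T[2]-29.9 if n=="wide_jar" else 45))
E
```

```text
[527.15469441 -98.28319519 149.16031183] [-1.79967371e+02  9.97505016e-03  2.29251217e+01] [-0.12424813 -1.28641584 -0.75517253] 41.86379225254689
tcp px [228.07060289 206.02022712] expected jar bottom px [229.2586253  221.13758656]
wide_jar 0.97 [230.0, 220.6] [524.99390298 -98.38724674 119.26031183]
wide_pocket 0.8 [232.9, 259.3] [533.07099859 -91.58699767  45.        ]
loading_point 0.81 [235.0, 256.0] [522.59177645 -95.15007302  45.        ]
```

View pics/d.png

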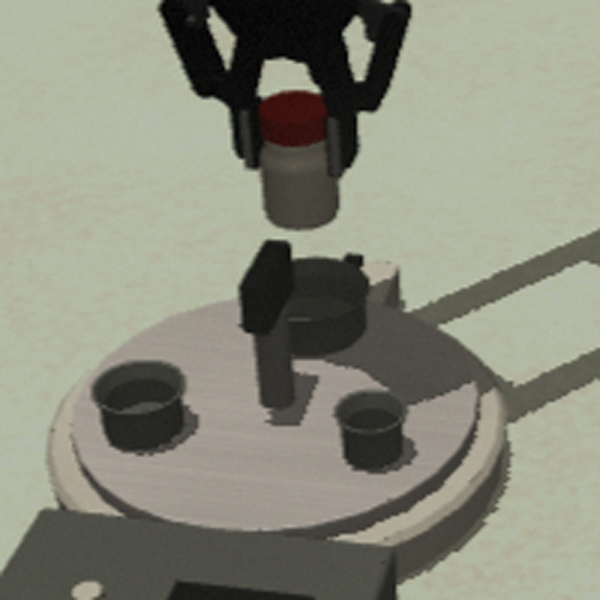

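```bash
python3 - <<'E'
from h import *
a=np.linspace(0,6.28,90)
for c in[(527,-98.5),(529,-100),(525,-97),(530,-95)]:
  P=np.array([proj("scene",(c[0]+36*np.cos(t),c[1]+36*np.sin(t),70)) for t in a]); Q=(P-[130,150])*3; print("scene",c,Q.min(0),Q.max(0))
  P=np.array([proj("top",(c[0]+36*np.cos(t),c[1]+36*np.sin(t),70)) for t in a]); Q=(P-[220,40])*2; print("  top",Q.min(0),Q.max(0))
E
```

```text
scene (527, -98.5) [241.96938658 253.23028039] [364.05526736 318.22267189]
  top [396.10440497 333.66370446] [493.98656116 430.78949317]
scene (529, -100) [237.78854669 253.955598  ] [360.00111737 319.0430221 ]
  top [398.07138779 330.95067885] [495.94581472 428.0475757 ]
scene (525, -97) [246.14373856 252.5060508 ] [368.10317496 317.40362562]
  top [394.13692603 336.37741304] [492.02681226 433.53210512]
scene (530, -95) [243.19530545 257.01542667] [365.70115788 322.47050027]
  top [391.2588978  329.71682632] [489.09439023 426.78345432]
```

Call:
step_arm(
  targets=[
    {"dp": [0.008,-0.007,0.04],"angular": [0,0,0],"fingers": 1},
    {"dp": [0.008,-0.007,0.1],"angular": [0,0,0],"fingers": 1},
    {"dp": [0.008,-0.007,0.16],"angular": [0,0,0],"fingers": 1},
    {"dp": [0.008,-0.007,0.22],"angular": [0,0,0],"fingers": 1},
    {"dp": [0.008,-0.007,0.27],"angular": [0,0,0],"fingers": 1},
    {"dp": [0.008,-0.007,0.31],"angular": [0,0,0],"fingers": 1},
    {"dp": [0.008,-0.007,0.34],"angular": [0,0,0],"fingers": 1},
    {"dp": [0.008,-0.007,0.355],"angular": [0,0,0],"fingers": 1},
  ],
)

```text
time: 18.85
tool_pos: [528.2, -96.7, 78.0]
tcp_rot: [-180.0, 0.0, 22.9]
ft_force: [-0.0, 0.1, -0.9]
finger_gap: 42.1
grip_force: 30.9
```

Call:
step_arm(
  targets=[
    {"dp": [0,0,0],"angular": [0,0,0],"fingers": 1},
    {"dp": [0,0,0.004],"angular": [0,0,0],"fingers": 1},
    {"dp": [0,0,0.008],"angular": [0,0,0],"fingers": 1},
    {"dp": [0,0,0.012],"angular": [0,0,0],"fingers": 1},
    {"dp": [0,0,0.014],"angular": [0,0,0],"fingers": 1},
    {"dp": [0,0,0.014],"angular": [0,0,0],"fingers": 1},
    {"dp": [0,0,0.014],"angular": [0,0,0],"fingers": 1},
    {"dp": [0,0,0.014],"angular": [0,0,0],"fingers": 1},
  ],
)

```text
time: 19.85
tool_pos: [528.3, -96.7, 75.5]
tcp_rot: [180.0, -0.0, 22.9]
ft_force: [-0.1, -1.2, -1.5]
finger_gap: 41.8
grip_force: 30.9
```

Call:
step_arm(
  targets=[
    {"dp": [0,0,0.002],"angular": [0,0,0],"fingers": 1},
    {"dp": [0,0,0.004],"angular": [0,0,0],"fingers": 1},
    {"dp": [0,0,0.006],"angular": [0,0,0],"fingers": 1},
    {"dp": [0,0,0.007],"angular": [0,0,0],"fingers": 1},
    {"dp": [0,0,0.007],"angular": [0,0,0],"fingers": 1},
    {"dp": [0,0,0.007],"angular": [0,0,0],"fingers": 1},
    {"dp": [0,0,0.007],"angular": [0,0,0],"fingers": 1},
    {"dp": [0,0,0.007],"angular": [0,0,0],"fingers": 1},
  ],
)

```text
time: 20.85
tool_pos: [528.4, -96.8, 74.9]
tcp_rot: [180.0, -0.0, 22.9]
ft_force: [-3.3, 0.5, 6.3]
finger_gap: 42.1
grip_force: 31.6
```

Touchdown came at the expected height with 6 N, so I release now.

Call:
step_arm(
  targets=[
    {"dp": [0,0,0],"angular": [0,0,0],"fingers": 0.45},
    {"dp": [0,0,0],"angular": [0,0,0],"fingers": 0.4},
    {"dp": [0,0,0],"angular": [0,0,0],"fingers": 0.35},
    {"dp": [0,0,0],"angular": [0,0,0],"fingers": 0.3},
    {"dp": [0,0,0],"angular": [0,0,0],"fingers": 0.28},
    {"dp": [0,0,0],"angular": [0,0,0],"fingers": 0.28},
    {"dp": [0,0,0],"angular": [0,0,0],"fingers": 0.28},
    {"dp": [0,0,0],"angular": [0,0,0],"fingers": 0.28},
  ],
)

```text
time: 21.85
tool_pos: [528.3, -96.8, 74.1]
tcp_rot: [180.0, -0.0, 22.9]
ft_force: [-0.3, 0.0, 0.2]
finger_gap: 61.5
grip_force: 0.0
```

Call:
step_arm(
  targets=[
    {"dp": [0,0,-0.03],"angular": [0,0,0],"fingers": 0.28},
    {"dp": [0,0,-0.08],"angular": [0,0,0],"fingers": 0.28},
    {"dp": [0,0,-0.15],"angular": [0,0,0],"fingers": 0.28},
    {"dp": [0,0,-0.25],"angular": [0,0,0],"fingers": 0.28},
    {"dp": [0,0,-0.4],"angular": [0,0,0],"fingers": 0.28},
    {"dp": [0,0,-0.6],"angular": [0,0,0],"fingers": 0.28},
    {"dp": [0,0,-0.8],"angular": [0,0,0],"fingers": 0.28},
    {"dp": [0,0,-0.8],"angular": [0,0,0],"fingers": 0.28},
  ],
)

```text
time: 22.85
tool_pos: [530.7, -97.4, 239.9]
tcp_rot: [179.7, -0.4, 22.9]
ft_force: [-0.1, -0.6, 0.4]
finger_gap: 61.1
grip_force: 0.0
```

Call:
step_arm(
  targets=[
    {"dp": [0,0.2,0],"angular": [0,0,0],"fingers": 0.28},
    {"dp": [0,0.4,0],"angular": [0,0,0],"fingers": 0.28},
    {"dp": [0,0.6,0],"angular": [0,0,0],"fingers": 0.28},
    {"dp": [0,0.8,0],"angular": [0,0,0],"fingers": 0.28},
    {"dp": [0,1,0],"angular": [0,0,0],"fingers": 0.28},
    {"dp": [0,1,0],"angular": [0,0,0],"fingers": 0.28},
    {"dp": [0,1,0],"angular": [0,0,0],"fingers": 0.28},
    {"dp": [0,1,0],"angular": [0,0,0],"fingers": 0.28},
  ],
)

```text
time: 23.85
tool_pos: [606.0, -279.9, 234.3]
tcp_rot: [-180.0, -0.0, 23.0]
ft_force: [-0.0, 0.2, 0.6]
finger_gap: 61.5
grip_force: 0.0
```

```bash
python3 - <<'E'
from h import *
np.set_printoptions(precision=1,suppress=True)
for c in("top","scene"):
    im=snapshot(c)
    for n,z in dict(wide_jar=45,wide_pocket=45,loading_point=45).items():
        for r in pinpoint(c,n)[:1]: print(c,n,round(r["conf"],2),np.array(r["at"]),at_z(c,r["at"],z))
    if c=="top": t=cv2.resize(im[100:300,340:510],(400,470),interpolation=cv2.INTER_CUBIC)
    else: s=cv2.resize(im[200:357,143:276],(400,470),interpolation=cv2.INTER_CUBIC)
cv2.imwrite("pics/e.png",np.hstack([t,s]))
print(sense())
E
```

```text
top wide_jar 0.86 [437.1 230.9] [529.1 -96.2  45. ]
top wide_pocket 0.93 [437.5 229. ] [532.  -96.9  45. ]
top loading_point 0.75 [439.4 229.7] [530.9 -99.8  45. ]
scene wide_jar 0.79 [236.4 257.7] [525.6 -89.6  45. ]
scene wide_pocket 0.91 [234.9 259.2] [530.9 -88.8  45. ]
scene loading_point 0.56 [235.6 255.8] [521.5 -94.7  45. ]
{'time': 24.25, 'joint_pos': array([-29.2,  17.9,  73. ,  -0. ,  89.1,  37.8]), 'qd': array([-0.2,  0.1,  0. ,  0. , -0.1,  0. ]), 'joint_efforts': array([  0.1, -66.6, -50.3,   0. ,   0. ,   0. ]), 'tool_pos': array([ 606.2, -280.8,  234.2]), 'tcp_rot': array([180. ,  -0. ,  22.9]), 'ft_force': array([ 0. , -0.2,  0.3]), 'wrist_torque': array([-0., -0.,  0.]), 'grip_force': 0.0, 'finger_gap': 61.25673642050541}
```

View pics/e.png

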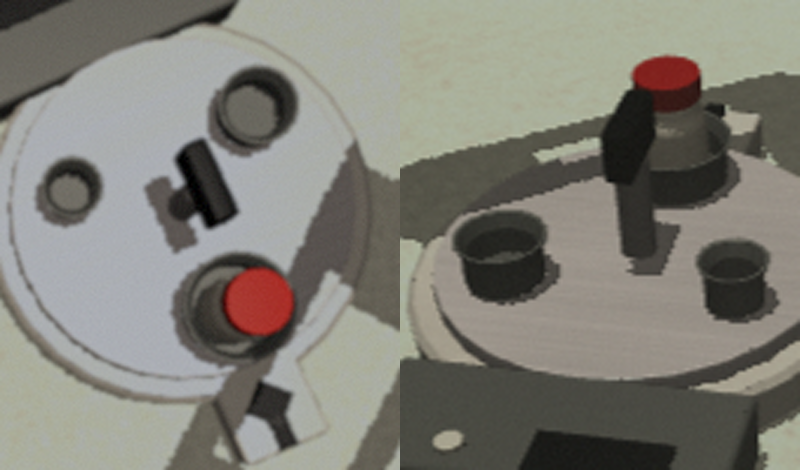

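The jar stands upright in the pocket. Both views put it about 3–5 mm from the pocket's centre. The top view puts the pocket about 3 mm from the loading point, in line with the arrow; the scene view's less certain estimate is about 11 mm.

```bash
python3 -c "
from bench import *
print(hand_in())"
```

```text
the job is handed in; nothing more can be done
None
```

The job is handed in, with no verdict returned: the widest pocket is at the loading point (about 3 mm off in the top view, about 11 mm in the less certain scene view), and the wide jar stands upright and released in it, about 3–5 mm off its centre.

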